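# Sort the hanging brackets into the job drawer and the returns tray

### The job

The car key lying on the clipboard shows which car is being worked on today. Pull the job drawer open, then take every bracket off the hook rack: lay those of that key's colour in the drawer and those of the other colour in the aluminium returns tray. With all of them lying inside, push the drawer fully home; leave the keys, the wrench and the spray can alone.

Things in the scene. Friction and masses are not known exactly. Their poses are not given: they have to be found in the camera images.
- blue_1: flat steel bracket painted blue, 10 mm thick (x), 36 wide (y), 84 tall (z), 130 g; origin at the plate's centre. Top 16 mm solid bar, then an eye 24 wide and 26 tall (z 0 to 26 above the origin), lower 42 mm solid with a black bush drawn on both faces. Hangs by the eye on a rack hook, z up, faces towards and away from the robot; None if absent
- blue_2: flat steel bracket painted blue, 10 mm thick (x), 36 wide (y), 84 tall (z), 130 g; origin at the plate's centre. Top 16 mm solid bar, then an eye 24 wide and 26 tall (z 0 to 26 above the origin), lower 42 mm solid with a black bush drawn on both faces. Hangs by the eye on a rack hook, z up, faces towards and away from the robot; None if absent
- blue_3: flat steel bracket painted blue, 10 mm thick (x), 36 wide (y), 84 tall (z), 130 g; origin at the plate's centre. Top 16 mm solid bar, then an eye 24 wide and 26 tall (z 0 to 26 above the origin), lower 42 mm solid with a black bush drawn on both faces. Hangs by the eye on a rack hook, z up, faces towards and away from the robot; None if absent
- yellow_1: flat steel bracket painted yellow, 10 mm thick (x), 36 wide (y), 84 tall (z), 130 g; origin at the plate's centre. Top 16 mm solid bar, then an eye 24 wide and 26 tall (z 0 to 26 above the origin), lower 42 mm solid with a black bush drawn on both faces. Hangs by the eye on a rack hook, z up, faces towards and away from the robot; None if absent
- yellow_2: flat steel bracket painted yellow, 10 mm thick (x), 36 wide (y), 84 tall (z), 130 g; origin at the plate's centre. Top 16 mm solid bar, then an eye 24 wide and 26 tall (z 0 to 26 above the origin), lower 42 mm solid with a black bush drawn on both faces. Hangs by the eye on a rack hook, z up, faces towards and away from the robot; None if absent
- rack: fixed red hook rack; origin on the table, midway under the row of brackets; y along the row. Five flat hooks 12 mm wide at y = 0, +-85, +-170 mm point to -x, tops at z = 170 mm; each ends at x = -22 to -26 in a lip rising 10 mm above the hook. Brackets start at x = -4 to 12. Red cross bar at x = 35 to 51, z = 148 to 170 mm, on posts at y = +-192
- cabinet_drawer0 (a joint): the job drawer of the white steel cabinet (280 deep x 300 wide x 110 mm high): m pulled out, 0 fully home, about 0.197 fully out; starts 0 to 0.02
- drawer_floor (a point): centre of the drawer's inner floor (moves with the drawer); x points into the cabinet, y along the drawer's width. Inside 235 (x) by 258 mm (y), walls and front about 65 mm high; the cabinet's front edge covers what lies beyond x = (pulled-out distance - 125 mm)
- cabinet_drawer0_handle (a point): middle of the drawer's bar handle: a round steel bar 11 mm thick, 120 mm long along the point's y, 35 mm in front of the drawer's grey face, which ends about 20 mm higher than the bar
- tray: loose open aluminium returns tray, 170 (x) x 250 (y) x 40 mm high, wall and floor 4 mm, about 0.9 kg; origin at the centre of its underside
- clipboard: fixed wooden clipboard with white job sheet, 200 (x) x 140 (y) x 6 mm, lying on the bench; origin at the centre of its underside. The car key lying on it shows which car the job is for
- mat: fixed black rubber mat 100 x 100 x 6 mm, where the other car's key lies; origin at the centre of its underside
- key_blue: car key with a blue fob 52 x 30 x 11 mm; origin at the centre of the fob's underside; lies on the clipboard or on the mat; leave it alone
- key_yellow: car key with a yellow fob 52 x 30 x 11 mm; origin at the centre of the fob's underside; lies on the clipboard or on the mat; leave it alone
- wrench: steel wrench about 170 mm long lying on the bench, 8 mm high; origin at the middle of its underside; leave it alone
- spray: orange spray can 56 mm across, 160 mm high, standing on the bench; origin at the centre of its underside; leave it alone
Not all that is in view belongs to the job. Several things have the shape of the clipboard; the one meant has the colours described above.

How it is judged:
On the way, in this order (a step that is already met when the one before it is completed fails the run):
1. the job drawer is pulled open (more than 10 cm) (value of joint cabinet_drawer0 above 0.1 m), for 0.2 s.
2. with the drawer still open, every bracket lies in its right place: the key's colour in the drawer, the other colour in the tray (value of joint cabinet_drawer0 above 0.06 m and ((horizontal distance between key_blue and clipboard below 0.1 m and x of blue_1 in the frame of drawer_floor between -0.115 and 0.115 m and y of blue_1 in the frame of drawer_floor between -0.13 and 0.13 m and z of blue_1 in the frame of drawer_floor between -0.005 and 0.04 m) or (horizontal distance between key_blue and clipboard above 0.1 m and x of blue_1 in the frame of tray between -0.082 and 0.082 m and y of blue_1 in the frame of tray between -0.122 and 0.122 m and z of blue_1 in the frame of tray between -0.005 and 0.04 m)) and ((horizontal distance between key_blue and clipboard below 0.1 m and x of blue_2 in the frame of drawer_floor between -0.115 and 0.115 m and y of blue_2 in the frame of drawer_floor between -0.13 and 0.13 m and z of blue_2 in the frame of drawer_floor between -0.005 and 0.04 m) or (horizontal distance between key_blue and clipboard above 0.1 m and x of blue_2 in the frame of tray between -0.082 and 0.082 m and y of blue_2 in the frame of tray between -0.122 and 0.122 m and z of blue_2 in the frame of tray between -0.005 and 0.04 m)) and ((horizontal distance between key_blue and clipboard below 0.1 m and x of blue_3 in the frame of drawer_floor between -0.115 and 0.115 m and y of blue_3 in the frame of drawer_floor between -0.13 and 0.13 m and z of blue_3 in the frame of drawer_floor between -0.005 and 0.04 m) or (horizontal distance between key_blue and clipboard above 0.1 m and x of blue_3 in the frame of tray between -0.082 and 0.082 m and y of blue_3 in the frame of tray between -0.122 and 0.122 m and z of blue_3 in the frame of tray between -0.005 and 0.04 m)) and ((horizontal distance between key_yellow and clipboard below 0.1 m and x of yellow_1 in the frame of drawer_floor between -0.115 and 0.115 m and y of yellow_1 in the frame of drawer_floor between -0.13 and 0.13 m and z of yellow_1 in the frame of drawer_floor between -0.005 and 0.04 m) or (horizontal distance between key_yellow and clipboard above 0.1 m and x of yellow_1 in the frame of tray between -0.082 and 0.082 m and y of yellow_1 in the frame of tray between -0.122 and 0.122 m and z of yellow_1 in the frame of tray between -0.005 and 0.04 m)) and ((horizontal distance between key_yellow and clipboard below 0.1 m and x of yellow_2 in the frame of drawer_floor between -0.115 and 0.115 m and y of yellow_2 in the frame of drawer_floor between -0.13 and 0.13 m and z of yellow_2 in the frame of drawer_floor between -0.005 and 0.04 m) or (horizontal distance between key_yellow and clipboard above 0.1 m and x of yellow_2 in the frame of tray between -0.082 and 0.082 m and y of yellow_2 in the frame of tray between -0.122 and 0.122 m and z of yellow_2 in the frame of tray between -0.005 and 0.04 m))), for 0.3 s.
At the end, for the whole second after the job is handed in: The drawer is home to within 8 mm; every bracket of the colour of the key on the clipboard lies inside the drawer and every other bracket inside the returns tray (its centre less than 40 mm above the container's floor, within its walls) (value of joint cabinet_drawer0 below 0.008 m and ((horizontal distance between key_blue and clipboard below 0.1 m and x of blue_1 in the frame of drawer_floor between -0.115 and 0.115 m and y of blue_1 in the frame of drawer_floor between -0.13 and 0.13 m and z of blue_1 in the frame of drawer_floor between -0.005 and 0.04 m) or (horizontal distance between key_blue and clipboard above 0.1 m and x of blue_1 in the frame of tray between -0.082 and 0.082 m and y of blue_1 in the frame of tray between -0.122 and 0.122 m and z of blue_1 in the frame of tray between -0.005 and 0.04 m)) and ((horizontal distance between key_blue and clipboard below 0.1 m and x of blue_2 in the frame of drawer_floor between -0.115 and 0.115 m and y of blue_2 in the frame of drawer_floor between -0.13 and 0.13 m and z of blue_2 in the frame of drawer_floor between -0.005 and 0.04 m) or (horizontal distance between key_blue and clipboard above 0.1 m and x of blue_2 in the frame of tray between -0.082 and 0.082 m and y of blue_2 in the frame of tray between -0.122 and 0.122 m and z of blue_2 in the frame of tray between -0.005 and 0.04 m)) and ((horizontal distance between key_blue and clipboard below 0.1 m and x of blue_3 in the frame of drawer_floor between -0.115 and 0.115 m and y of blue_3 in the frame of drawer_floor between -0.13 and 0.13 m and z of blue_3 in the frame of drawer_floor between -0.005 and 0.04 m) or (horizontal distance between key_blue and clipboard above 0.1 m and x of blue_3 in the frame of tray between -0.082 and 0.082 m and y of blue_3 in the frame of tray between -0.122 and 0.122 m and z of blue_3 in the frame of tray between -0.005 and 0.04 m)) and ((horizontal distance between key_yellow and clipboard below 0.1 m and x of yellow_1 in the frame of drawer_floor between -0.115 and 0.115 m and y of yellow_1 in the frame of drawer_floor between -0.13 and 0.13 m and z of yellow_1 in the frame of drawer_floor between -0.005 and 0.04 m) or (horizontal distance between key_yellow and clipboard above 0.1 m and x of yellow_1 in the frame of tray between -0.082 and 0.082 m and y of yellow_1 in the frame of tray between -0.122 and 0.122 m and z of yellow_1 in the frame of tray between -0.005 and 0.04 m)) and ((horizontal distance between key_yellow and clipboard below 0.1 m and x of yellow_2 in the frame of drawer_floor between -0.115 and 0.115 m and y of yellow_2 in the frame of drawer_floor between -0.13 and 0.13 m and z of yellow_2 in the frame of drawer_floor between -0.005 and 0.04 m) or (horizontal distance between key_yellow and clipboard above 0.1 m and x of yellow_2 in the frame of tray between -0.082 and 0.082 m and y of yellow_2 in the frame of tray between -0.122 and 0.122 m and z of yellow_2 in the frame of tray between -0.005 and 0.04 m))); the robot touches nothing.
It fails at once if the blue key is shifted more than 4 cm (distance of key_blue from where it was at the start of the episode above 0.04 m).
It fails at once if the yellow key is shifted more than 4 cm (distance of key_yellow from where it was at the start of the episode above 0.04 m).
It fails at once if the wrench is shifted more than 4 cm (distance of wrench from where it was at the start of the episode above 0.04 m).
It fails at once if the spray can is shifted more than 4 cm (distance of spray from where it was at the start of the episode above 0.04 m).
Of blue_1, blue_2, blue_3 only 2 to 3 are there at a start; the rules pass over those that are not, and their reading is None.
Of yellow_1, yellow_2 only 1 to 2 are there at a start; the rules pass over those that are not, and their reading is None.
At some moment in a run one of tray may be knocked a few centimetres aside while the robot is not near it.
Once in a run the grip may slacken for a moment while it holds something.
It also fails if it takes over 210 s, if anything falls off the work surface, if the arm or the gripper's body presses on something with over 40 N, if the wrist force passes 120 N, or if a joint passes its speed limit or range.

### The arm

A 6-joint arm with a two-finger parallel gripper is mounted at the origin on the work surface. World frame = base frame: x ahead of the robot, y to its left, z up, the work surface at z = 0. Lengths are in m, angles in rad, forces in N, time in s.
With the tool pointing down it reaches from about 0.35 to 1 m from the base axis. Payload 7.1 kg.
Tool frame: the origin (TCP) lies on the centre line of the jaws, within the pads' length; the fingertips stand 17 mm ahead of it and the grasp point (between the pads) lies 2 mm behind it; z points along the fingers, y is the line along which they close (so a half turn about z gives the same grasp; the last joint's range is limited). The gripper opens to 85 mm and grips with 20 to 120 N. Pads are 22 mm wide; open, the fingers measure 114 mm over their backs; the gripper's body (76 mm by 85 mm) begins 54 mm behind the grasp point. The pads swing forward as they close: fully open they stand 13 mm farther back than shut.
Start: joints at [1.094, 0.423, 1.63, -0, 1.089, -0.019], TCP at [0.276, 0.561, 0.248] pointing down, gripper open.
Joint ranges: [-3, 3], [-0.9, 2.11], [0.09, 2.58], [-1.31, 4.45], [0.11, 2.69], [-2.54, 2.54]. Speed limits (rad/s): [2.39, 2.39, 3.01, 3.14, 3.14, 3.14].

### API

Orientations are given as a rotation vector (axis times angle).
In Python, from workcell import observe, get_image, camera_model, finish_job gives the robot as it stands.
- The arm moves only by the shell command python3 -m pendant 'ROWS' [OPENING]. ROWS is a JSON object of lists of equal length, an entry for each row: "slide": the shift along the tool's x, y, z in m, a list of three; "turn": the turn, a rotation vector about the tool's x, y, z in rad, a list of three. A call has 1 to 12 rows; each row shifts and turns the commanded pose from where the row before left it, along the tool's axes as they then stand; what a row does not reach is not made up. A row lasts 1/8 s, in which the tool goes at most 62.5 mm and 10.7 degrees, less where a joint would pass 70% of its speed; a pose out of reach is approached as far as the arm can. A call with a gripper value outside its range is refused whole. OPENING is the opening, from 0 (shut) to 1 (fully open), set as the call begins (- or left out, the last holds). The fingers move at their own pace and stop on an object; the grip force is fixed at half the most. Time passes only in rows, so rows that do not move let the fingers close. It gives the time, the measured TCP pose, the force, the opening and the grip force at its end, in the units of the state.
- observe(): the state, without advancing time (a new reading comes with each control period).
- get_image(name): name is "scene" or "top"; returns the picture (480x640x3 uint8, red, green, blue); there is no depth.
- camera_model(name): a dict with "fx", "fy", "cx", "cy" (pixels), "position" and "rotation" of the camera in the world. Camera axes: x right, y down, z forward; pixel columns grow to the right and rows downward; lengths in m; the calibration is good to about 2 mm. A picture is of the moment at which its call begins. camera_model takes no time and is no camera call.
- finish_job(): hands the job in; it is judged then, once.
The state is a dict: "clock": time; "joint_positions": joint angles; "qd": joint speeds; "effort": joint torques, N m; "tcp_pos": TCP position; "orientation": TCP orientation; "wrist_force": force on the tool from outside, world axes, zero at the start; "wrist_torque": the same for the moment, N m; "gripper_width": opening from 0.0 (shut) to 1.0 (fully open); "gripper_force": force on a finger pad.
Only numpy, scipy, OpenCV 4.12 (cv2) and the standard library are available. Lean on these libraries where they do the work, as an engineer would, in place of code of your own. Each camera call takes 0.05 s, during which the arm holds its last target. There are 200 camera calls.

## Working session

There is one attempt and no reset: what is moved stays moved. The work goes in short steps, Python scripts to look and compute and a shell command to move; the robot and the scene stay as the last step left them, time stands still between calls to the robot, and variables do not carry over. Pictures are saved under pics/ and viewed, at most 14 in all, crops included, and the job is handed in when it is done.

```bash
ls; mkdir -p pics
python3 - <<'E'
from workcell import *
import cv2
for n in("scene","top"):
    cv2.imwrite(f"pics/{n}0.png",get_image(n)[:,:,::-1]); print(camera_model(n))
print(observe())
E
```

```text
pics
{'fx': 437.9195227173028, 'fy': 437.9195227173028, 'cx': 321.42428554918087, 'cy': 239.86822561389232, 'position': array([ 1.20518325, -0.20085799,  0.89264626]), 'rotation': array([-1.92329894, -1.5298245 ,  0.59679344])}
{'fx': 614.9951346332684, 'fy': 614.9951346332684, 'cx': 324.30189631975423, 'cy': 238.1981470611701, 'position': array([ 0.06825855, -0.0046884 ,  1.92345422]), 'rotation': array([-2.10253656,  2.12455705, -0.22154202])}
{'clock': 0.1, 'joint_positions': array([ 1.09397561e+00,  4.23778240e-01,  1.63063072e+00, -5.01740664e-05,
        1.08861858e+00, -1.89393676e-02]), 'qd': array([ 0.00021077, -0.00257622, -0.00212689, -0.0002147 , -0.00050389,
       -0.00165803]), 'effort': array([-1.37286625e-04, -5.58426297e+01, -2.82444513e+01,  9.83203927e-05,
        3.01174725e-03,  3.22631411e-05]), 'tcp_pos': array([0.27601098, 0.56020887, 0.24760805]), 'orientation': array([-7.12865846e-01, -3.05932682e+00,  2.20193458e-03]), 'wrist_force': array([-0.07151111, -0.28799375, -0.84855671]), 'wrist_torque': array([-0.01345016, -0.01166966, -0.03315943]), 'gripper_force': 0.0, 'gripper_width': 1.0035501749996105}
```

View pics/scene0.png

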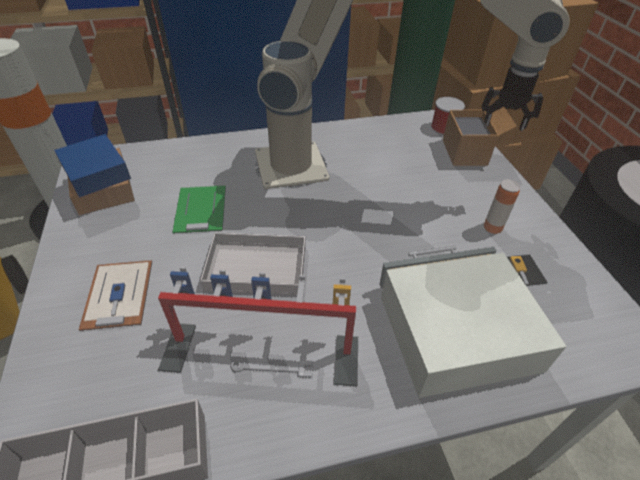

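View pics/top0.png

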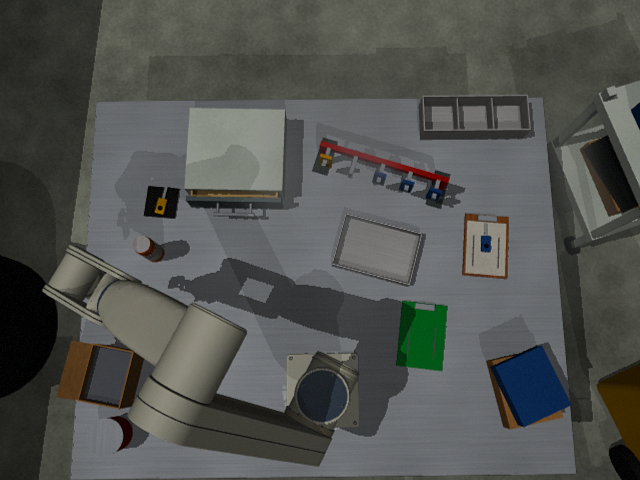

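The top view shows blue key on the white-sheet, wooden clipboard at (486,245), green decoy at (422,336), yellow key on the mat at (161,203). The rack has yellow at (325,157), an empty hook, then blue at (379,180), (407,186) and (436,193). The tray is at (379,249), and the cabinet is at (237,155) with its handle at (240,212). The wooden board with the white sheet is the one that fits. I'll confirm it in an enlarged crop and measure at the same time.

```bash
cat > h.py <<'E'
import numpy as np, cv2
from workcell import *
from scipy.spatial.transform import Rotation as R
def ray(n,p):
    c=camera_model(n); d=R.from_rotvec(c["rotation"]).apply([(p[0]-c["cx"])/c["fx"],(p[1]-c["cy"])/c["fy"],1]); return np.array(c["position"]),d
def w(n,p,z):
    o,d=ray(n,p); return o+d*(z-o[2])/d[2]
def px(n,P):
    c=camera_model(n); q=R.from_rotvec(c["rotation"]).inv().apply(np.array(P)-c["position"]); return np.array([q[0]/q[2]*c["fx"]+c["cx"],q[1]/q[2]*c["fy"]+c["cy"]])
def tri(p,q):
    # midpoint from scene px p, top px q
    a,u=ray("scene",p); b,v=ray("top",q); s=np.linalg.lstsq(np.c_[u,-v],b-a,rcond=None)[0]
    A=a+u*s[0];B=b+v*s[1]; return (A+B)/2,np.linalg.norm(A-B)
def rel(P,Rt=None):
    s=observe(); r=R.from_rotvec(s["orientation"]); print("slide",r.inv().apply(np.array(P)-s["tcp_pos"]).round(4), "turn", None if Rt is None else (r.inv()*Rt).as_rotvec().round(4))
def crop(n,x0,y0,x1,y1,k,f):
    im=get_image(n)[y0:y1,x0:x1,::-1]; cv2.imwrite("pics/"+f,cv2.resize(im,None,fx=k,fy=k,interpolation=cv2.INTER_CUBIC))
E
python3 - <<'E'
from h import *
a=get_image("top")[85:285,125:525,::-1]; cv2.imwrite("pics/t1.png",cv2.resize(a,(800,400),interpolation=cv2.INTER_CUBIC))
a=get_image("scene")[200:400,70:570,::-1]; a=cv2.resize(a,(800,320),interpolation=cv2.INTER_CUBIC)
a=get_image("scene")[225:385,145:375,::-1]; cv2.imwrite("pics/s1.png",cv2.resize(a,(0,0),fx=3.4,fy=3.4,interpolation=cv2.INTER_CUBIC))
E
```

```text
(no output)
```

View pics/t1.png

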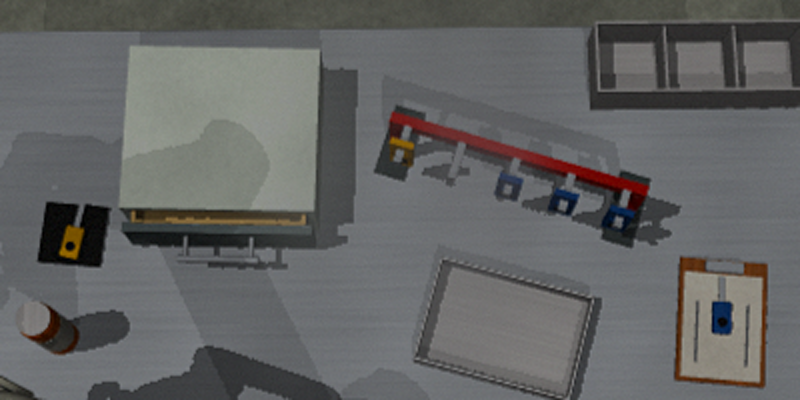

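View pics/s1.png

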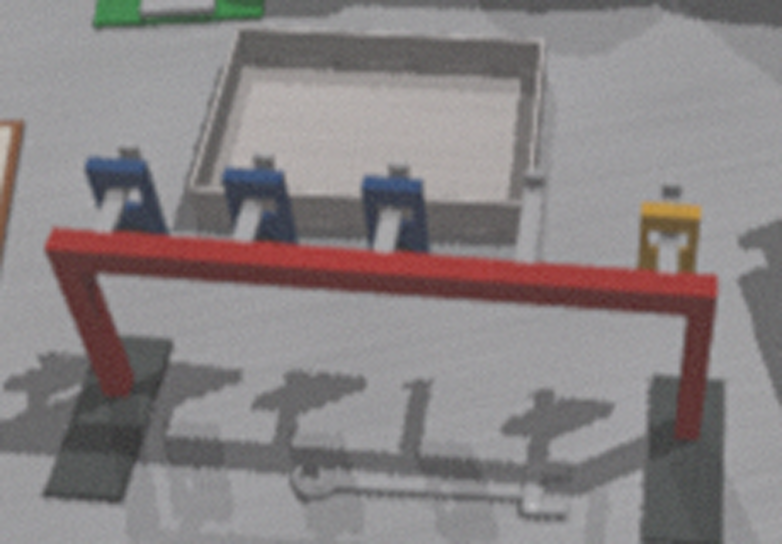

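The crop confirms it: the blue key lies on the wooden clipboard with the white sheet, so the blue brackets go in the drawer and the yellow one in the tray. The scene crop shows three blue brackets and one yellow. Next I'll enlarge the handle and compute the rack and tray poses.

Run:
```python
from h import *
T=get_image("top")[:,:,::-1]; S=get_image("scene")[:,:,::-1]
a=cv2.resize(T[185:225,180:290],None,fx=7,fy=7,interpolation=cv2.INTER_CUBIC)
b=cv2.resize(S[235:285,375:505],None,fx=5.9,fy=5.9,interpolation=cv2.INTER_CUBIC)
o=np.zeros((290+300,780,3),np.uint8); o[:280,:770]=a; o[290:290+b.shape[0],:b.shape[1]]=b[:,:780]; cv2.imwrite("pics/h1.png",o)
c=lambda u,v:(125+u/2,85+v/2); s=lambda u,v:(145+u/3.4,225+v/3.4)
# rack bar top front(robot side)? measured via tri: ends
for n,p,q in [("barL_far-left end",s(715,287),c(391,115)),("barR",s(50,240),c(648,187)),
 ("yel top",s(670,213),c(402,146)),("b1",s(393,187),c(511,179)),("b2",s(255,177),c(564,197)),("b3",s(116,166),c(621,216))]:
    print(n,tri(p,q)[0].round(4),tri(p,q)[1].round(4), w("top",q,.182).round(4))
for q in [(443,260),(594,297),(568,396),(416,361)]: print("tray",w("top",c(*q),.04).round(4))
for q in [(130,45),(320,48),(318,208),(121,210)]: print("cab",w("top",c(*q),.11).round(4))
for m in ("T","S"):
    im=T if m=="T" else S; hsv=cv2.cvtColor(im,cv2.COLOR_BGR2HSV)
    for nm,lo,hi in(("blue",(105,120,40),(125,255,255)),("yel",(15,140,90),(32,255,255)),("red",(0,150,60),(5,255,255))):
        n,l,st,ce=cv2.connectedComponentsWithStats(cv2.inRange(hsv,lo,hi)); print(m,nm,[(st[i].tolist(),ce[i].round(1).tolist()) for i in range(1,n) if 25<st[i][4]<3000])
```

```text
barL_far-left end [ 0.7297 -0.0018  0.172 ] 0.001 [ 0.7258 -0.0023  0.182 ]
barR [ 0.6119 -0.3804  0.174 ] 0.0044 [ 0.6096 -0.3809  0.182 ]
yel top [ 0.6777 -0.0166  0.1811] 0.0034 [ 0.6769 -0.0182  0.182 ]
b1 [ 0.6237 -0.1768  0.1836] 0.0039 [ 0.624  -0.1789  0.182 ]
b2 [ 0.5958 -0.2561  0.181 ] 0.0005 [ 0.5955 -0.2562  0.182 ]
b3 [ 0.5665 -0.339   0.1786] 0.001 [ 0.5656 -0.3389  0.182 ]
tray [ 0.537  -0.0819  0.04  ]
tray [ 0.4749 -0.3175  0.04  ]
tray [ 0.3192 -0.2707  0.04  ]
tray [ 0.3762 -0.0372  0.04  ]
cab [0.8736 0.408  0.11  ]
cab [0.8656 0.1086 0.11  ]
cab [0.6036 0.111  0.11  ]
cab [0.6035 0.4126 0.11  ]
T blue [([401, 179, 13, 8, 46], [407.6, 182.2]), ([430, 187, 13, 7, 44], [435.6, 190.3]), ([481, 236, 10, 16, 130], [485.4, 243.1])]
T yel [([320, 153, 12, 7, 42], [325.5, 156.2]), ([155, 198, 12, 16, 108], [160.4, 205.4]), ([89, 344, 12, 10, 27], [92.2, 346.9]), ([85, 355, 5, 16, 28], [87.0, 361.8]), ([493, 358, 13, 6, 28], [497.9, 360.6]), ([119, 377, 8, 31, 31], [122.4, 392.0]), ([501, 392, 19, 37, 171], [509.1, 414.4]), ([536, 411, 26, 12, 98], [551.9, 416.6])]
T red [([320, 141, 25, 11, 119], [331.8, 146.2]), ([362, 153, 87, 30, 396], [410.3, 169.1])]
S blue [([66, 0, 73, 9, 503], [99.5, 3.1]), ([226, 88, 10, 12, 35], [230.6, 94.4])]
S yel [([511, 257, 14, 13, 83], [518.6, 263.7]), ([0, 259, 19, 80, 749], [6.1, 302.7]), ([334, 285, 16, 5, 53], [341.7, 286.9])]
S red [([159, 293, 196, 19, 895], [256.8, 301.9])]
```

View pics/h1.png

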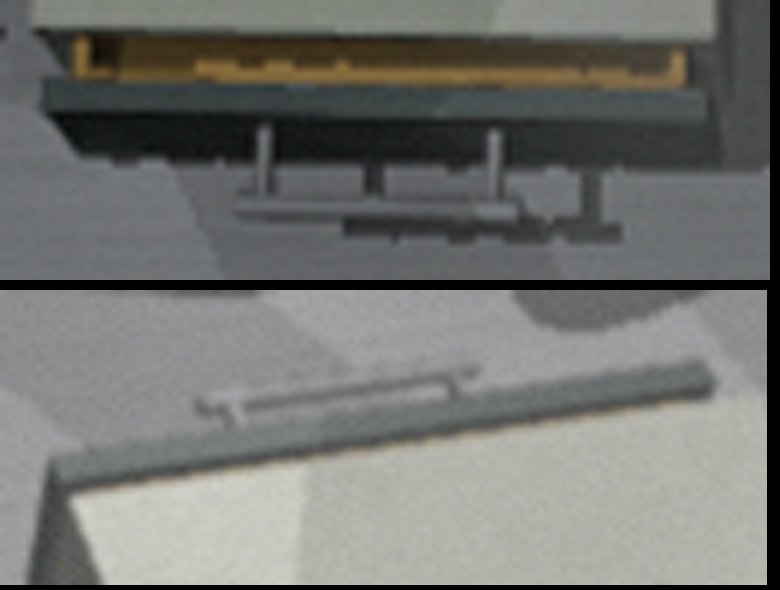

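Run:
```python
from h import *
L=(213.6,214.6);Rr=(254.3,215.1); 
a,ea=tri((455.5,248.6),L); b,eb=tri((408.9,254.5),Rr); print("handle ends",a.round(4),ea,b.round(4),eb)
f=[tri((495.3,250),(186,197)),tri((384,262.5),(281,198.3))]; print("front top edge",f)
print("can",w("scene",(494,231),0).round(3), w("top",(143,240),.16).round(3),"mat",w("top",(161,203),0.006).round(3))
T=get_image("top"); hsv=cv2.cvtColor(T[:,:,::-1],cv2.COLOR_BGR2HSV); m=cv2.inRange(hsv,(0,150,60),(5,255,255)); m[:130]=0;m[190:]=0;m[:,:310]=0;m[:,460:]=0
v=cv2.fitLine(cv2.findNonZero(m),cv2.DIST_HUBER,0,.01,.01).ravel(); P=w("top",v[2:]-60*v[:2],.165);Q=w("top",v[2:]+60*v[:2],.165); print("bar yaw",np.degrees(np.arctan2(-(P-Q)[0],(P-Q)[1])))
h=(a+b)/2; d=a-b; yaw=np.arctan2(-d[0],d[1]); print("handle mid",h,"yaw deg",np.degrees(yaw),np.linalg.norm(d))
# target: tool z down, tool y along -x or +x of handle frame
for s in(1,-1):
    y=s*np.array([np.cos(yaw),np.sin(yaw),0]); z=np.array([0,0,-1.]); x=np.cross(y,z)
    rel([h[0],h[1],.15],R.from_matrix(np.c_[x,y,z]))
```

```text
handle ends [0.536  0.3336 0.0699] 0.004040718872875004 [0.532  0.2064 0.0729] 0.002746962318319799
front top edge [(array([0.58491844, 0.41339743, 0.09777848]), np.float64(0.0007748979831454143)), (array([0.57430465, 0.12065199, 0.110351  ]), np.float64(0.0012972347048584314))]
can [0.438 0.524 0.   ] [0.438 0.52  0.16 ] mat [0.591 0.514 0.006]
bar yaw -17.792781330117588
handle mid [0.53399279 0.27003068 0.07141735] yaw deg -1.8172878778544166 0.12733252350617522
slide [-0.3597 -0.1467  0.0982] turn [-2.0000e-04  2.0000e-04  1.1448e+00]
slide [-0.3597 -0.1467  0.0982] turn [-2.0000e-04 -3.0000e-04 -1.9968e+00]
```

```bash
python3 -m pendant '{"slide":[[0,0,0],[0,0,0],[0,0,0],[0,0,0],[0,0,0],[0,0,0],[0,0,0],[0,0,0]],"turn":[[0,0,0.164],[0,0,0.164],[0,0,0.164],[0,0,0.164],[0,0,0.164],[0,0,0.164],[0,0,0.155],[0,0,0]]}' 0.33
python3 -m pendant '{"slide":[[-0.036,0.032,0],[-0.036,0.032,0],[-0.036,0.032,0],[-0.036,0.032,0],[-0.036,0.032,0],[-0.036,0.032,0],[-0.036,0.032,0],[-0.036,0.032,0],[0,0,0]],"turn":[[0,0,0],[0,0,0],[0,0,0],[0,0,0],[0,0,0],[0,0,0],[0,0,0],[0,0,0],[0,0,0]]}'
python3 - <<'E'
from h import *
y=np.array([np.cos(-.022),np.sin(-.022),0]);z=np.array([0,0,-1.]);rel([.533,.270,.073],R.from_matrix(np.c_[np.cross(y,z),y,z])); print(observe()["joint_positions"],observe()["gripper_width"])
E
```

```text
clock: 1.4
tcp_pos: [0.2762, 0.5606, 0.2483]
orientation: [-2.249, -2.194, 0.0]
wrist_force: [-1.1, 0.1, -0.1]
gripper_width: 0.332
gripper_force: 0.0
clock: 2.52
tcp_pos: [0.5264, 0.2638, 0.2484]
orientation: [2.25, 2.191, 0.001]
wrist_force: [-0.2, 0.8, 0.5]
gripper_width: 0.329
gripper_force: 0.0
slide [0.0064 0.0063 0.1754] turn [ 0.0007  0.0001 -0.0046]
[ 4.44564307e-01  3.70123004e-01  1.71227212e+00 -4.80129811e-04
  1.05860439e+00  4.71439066e-01] 0.32888326704045406
```

```bash
python3 -m pendant '{"slide":[[0.006,0.006,0.03],[0,0,0.03],[0,0,0.03],[0,0,0],[0,0,0]],"turn":[[0,0,0],[0,0,0],[0,0,0],[0,0,0],[0,0,0]]}'
python3 - <<'E'
from h import *
T=get_image("top")[:,:,::-1]; S=get_image("scene")[:,:,::-1]
a=cv2.resize(T[170:230,180:290],None,fx=5,fy=5,interpolation=cv2.INTER_CUBIC)
b=cv2.resize(S[190:290,375:485],None,fx=5,fy=5,interpolation=cv2.INTER_CUBIC)[:,:550]
cv2.imwrite("pics/h2.png",cv2.resize(np.vstack([a,b]),None,fx=.7,fy=.7)); print(observe()["tcp_pos"])
E
```

```text
clock: 3.15
tcp_pos: [0.531, 0.2727, 0.1593]
orientation: [2.248, 2.194, 0.002]
wrist_force: [0.2, -0.2, -0.1]
gripper_width: 0.332
gripper_force: 0.0
[0.53144515 0.27268086 0.159858  ]
```

View pics/h2.png

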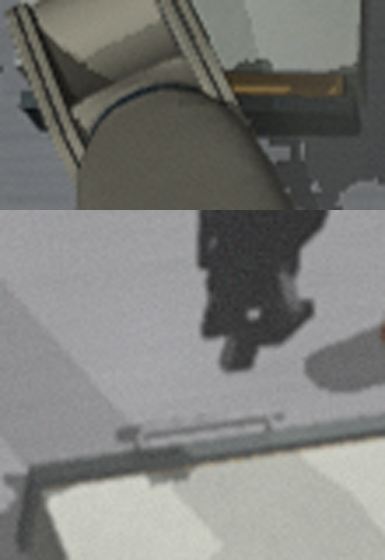

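The fingertips hang over the middle of the handle bar in the scene crop at about (235,365). The arm hides the handle in the top view. Next I'll go down gently, then grip.

```bash
python3 -m pendant '{"slide":[[0,0.002,0.02],[0,0,0.02],[0,0,0.015],[0,0,0.015],[0,0,0.01],[0,0,0.006],[0,0,0]],"turn":[[0,0,0],[0,0,0],[0,0,0],[0,0,0],[0,0,0],[0,0,0],[0,0,0]]}'
```

```text
clock: 4.12
tcp_pos: [0.533, 0.2719, 0.0723]
orientation: [2.25, 2.192, 0.0]
wrist_force: [-0.2, -0.5, -0.4]
gripper_width: 0.331
gripper_force: 0.0
```

```bash
python3 -m pendant '{"slide":[[0,0,0],[0,0,0],[0,0,0],[0,0,0],[0,0,0],[0,0,0]],"turn":[[0,0,0],[0,0,0],[0,0,0],[0,0,0],[0,0,0],[0,0,0]]}' 0
```

```text
clock: 4.88
tcp_pos: [0.5332, 0.272, 0.0727]
orientation: [2.25, 2.192, 0.001]
wrist_force: [0.4, -0.6, 5.3]
gripper_width: 0.102
gripper_force: 58.8
```

```bash
python3 -m pendant '{"slide":[[0,-0.005,0],[0,-0.01,0],[0,-0.015,0],[0,-0.015,0],[0,-0.015,0],[0,0,0]],"turn":[[0,0,0],[0,0,0],[0,0,0],[0,0,0],[0,0,0],[0,0,0]]}'
```

```text
clock: 5.62
tcp_pos: [0.4712, 0.2738, 0.0727]
orientation: [-2.249, -2.192, 0.0]
wrist_force: [-0.5, 0.9, 7.6]
gripper_width: 0.1
gripper_force: 59.3
```

```bash
python3 -m pendant '{"slide":[[0,-0.015,0],[0,-0.015,0],[0,-0.015,0],[0,-0.015,0],[0,-0.015,0],[0,-0.015,0],[0,-0.012,0],[0,-0.008,0],[0,0,0],[0,0,0]],"turn":[[0,0,0],[0,0,0],[0,0,0],[0,0,0],[0,0,0],[0,0,0],[0,0,0],[0,0,0],[0,0,0],[0,0,0]]}'
```

```text
clock: 6.88
tcp_pos: [0.3621, 0.2769, 0.0726]
orientation: [-2.25, -2.192, -0.002]
wrist_force: [-1.4, 4.9, 7.5]
gripper_width: 0.109
gripper_force: 45.0
```

```bash
python3 -m pendant '{"slide":[[0,0,0],[0,0,0],[0,0,0],[0,0,-0.01],[0,0,-0.03],[0,0,-0.05],[0,0,-0.05],[0,0,-0.05],[0,0,-0.03]],"turn":[[0,0,0],[0,0,0],[0,0,0],[0,0,0],[0,0,0],[0,0,0],[0,0,0],[0,0,0],[0,0,0]]}' 0.3
python3 - <<'E'
from h import *
T=get_image("top")[:,:,::-1]; S=get_image("scene")[:,:,::-1]
cv2.imwrite("pics/o1.png",np.vstack([cv2.resize(T[85:285,125:525],(800,400),interpolation=cv2.INTER_CUBIC),cv2.resize(S[225:325,145:545],(800,200),interpolation=cv2.INTER_CUBIC)]))
def tgt(P,yawdeg,tilt=0):
    q=np.radians(yawdeg); y=np.array([-np.sin(q),np.cos(q),0]); z=np.array([0,0,-1.])
    for s in(1,-1): rel(P,R.from_matrix(np.c_[np.cross(s*y,z),s*y,z]))
tgt([.677,-.017,.25],-17.8); print(observe()["joint_positions"])
E
```

```text
clock: 8.0
tcp_pos: [0.3634, 0.2765, 0.2957]
orientation: [2.25, 2.192, 0.006]
wrist_force: [0.0, 0.3, 0.1]
gripper_width: 0.302
gripper_force: 0.0
slide [-0.2862  0.3199  0.0471] turn [ 0.0083  0.     -1.2863]
slide [-0.2862  0.3199  0.0471] turn [ 0.     -0.009   1.8553]
[ 6.24552442e-01  1.07806931e-01  1.94082683e+00 -7.27365070e-05
  1.08523629e+00  6.50728567e-01]
```

View pics/o1.png

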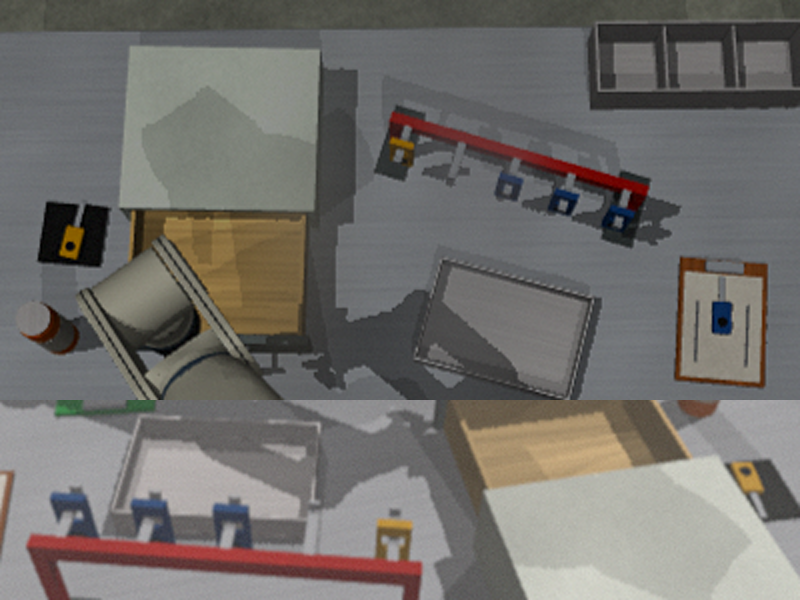

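Drawer is open: floor visible at top crop (220,270), nothing else moved. Next I'll turn and travel to above the yellow bracket.

```bash
python3 -m pendant '{"slide":[[0,0,0],[0,0,0],[0,0,0],[0,0,0],[0,0,0],[0,0,0],[0,0,0],[0,0,0],[0,0,0]],"turn":[[0,0,-0.161],[0,0,-0.161],[0,0,-0.161],[0,0,-0.161],[0,0,-0.161],[0,0,-0.161],[0,0,-0.161],[0,0,-0.159],[0,0,0]]}' 0.7
python3 -m pendant '{"slide":[[-0.039,-0.0184,0],[-0.039,-0.0184,0],[-0.039,-0.0184,0],[-0.039,-0.0184,0],[-0.039,-0.0184,0],[-0.039,-0.0184,0],[-0.039,-0.0184,0],[-0.039,-0.0184,0],[-0.039,-0.0184,0],[-0.038,-0.0184,0],[0,0,0],[0,0,0]],"turn":[[0,0,0],[0,0,0],[0,0,0],[0,0,0],[0,0,0],[0,0,0],[0,0,0],[0,0,0],[0,0,0],[0,0,0],[0,0,0],[0,0,0]]}'
cat >> h.py <<'E'
def tgt(P,yawdeg,s=1):
    q=np.radians(yawdeg); y=s*np.array([-np.sin(q),np.cos(q),0]); z=np.array([0,0,-1.]); rel(P,R.from_matrix(np.c_[np.cross(y,z),y,z]))
E
python3 -c "
from h import *
tgt([.677,-.017,.172],-17.8); print(observe()['joint_positions'])"
```

```text
clock: 9.22
tcp_pos: [0.3624, 0.2759, 0.2917]
orientation: [-0.488, -3.102, 0.002]
wrist_force: [0.9, 0.0, -0.1]
gripper_width: 0.701
gripper_force: 0.0
clock: 10.72
tcp_pos: [0.6761, -0.0177, 0.2914]
orientation: [-0.49, -3.101, -0.0]
wrist_force: [0.0, -0.5, -0.3]
gripper_width: 0.698
gripper_force: 0.0
slide [-0.0008  0.0009  0.1194] turn [-0.0003 -0.0019 -0.0025]
[-4.38364599e-02  4.58858104e-01  1.46833052e+00  2.50101083e-04
  1.21627483e+00 -1.30159524e+00]
```

```bash
python3 -m pendant '{"slide":[[0,0.001,0.03],[0,0,0.03],[0,0,0.02],[0,0,0.02],[0,0,0.015],[0,0,0.004],[0,0,0],[0,0,0]],"turn":[[0,0,0],[0,0,0],[0,0,0],[0,0,0],[0,0,0],[0,0,0],[0,0,0],[0,0,0]]}'
python3 -m pendant '{"slide":[[0,0,0],[0,0,0],[0,0,0],[0,0,0],[0,0,0],[0,0,0]],"turn":[[0,0,0],[0,0,0],[0,0,0],[0,0,0],[0,0,0],[0,0,0]]}' 0
```

```text
clock: 11.72
tcp_pos: [0.6778, -0.017, 0.1742]
orientation: [0.486, 3.102, 0.0]
wrist_force: [0.5, -0.6, 0.1]
gripper_width: 0.699
gripper_force: 0.0
clock: 12.48
tcp_pos: [0.6777, -0.017, 0.1742]
orientation: [0.486, 3.102, 0.0]
wrist_force: [-1.3, -1.1, 5.2]
gripper_width: 0.412
gripper_force: 59.8
```

```bash
python3 -m pendant '{"slide":[[0,0,-0.007],[0,0,-0.007],[0,0,0],[0.01,0,0],[0.015,0,0],[0.02,0,0],[0.02,0,0],[0.01,0,0],[0,0,0]],"turn":[[0,0,0],[0,0,0],[0,0,0],[0,0,0],[0,0,0],[0,0,0],[0,0,0],[0,0,0],[0,0,0]]}'
python3 - <<'E'
from h import *
T=get_image("top")[:,:,::-1]; S=get_image("scene")[:,:,::-1]
cv2.imwrite("pics/y1.png",np.vstack([cv2.resize(T[85:285,225:525],(600,400)),cv2.resize(S[180:330,145:445],(600,300))])[:600])
E
```

```text
clock: 13.6
tcp_pos: [0.6051, 0.0063, 0.1874]
orientation: [-0.485, -3.104, 0.0]
wrist_force: [1.7, -0.1, -1.9]
gripper_width: 0.409
gripper_force: 59.8
```

View pics/y1.png

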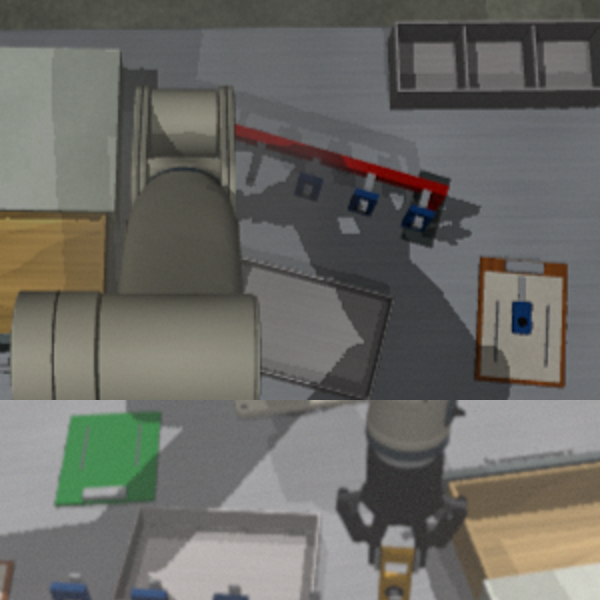

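Yellow bracket hangs in the gripper (scene crop (395,570)), off the hook. The tray's right-hand corners at (390,297) and (369,396) haven't moved. Next I'll carry it over the tray, tilt and lower.

```bash
python3 -m pendant '{"slide":[[0.019,-0.038,0],[0.019,-0.038,0],[0.019,-0.038,0],[0.019,-0.038,0],[0.019,-0.038,0],[0.019,-0.038,0],[0,0,0],[0,0,0]],"turn":[[0,0,0],[0,0,0],[0,0,0],[0,0,0],[0,0,0],[0,0,0],[0,0,0],[0,0,0]]}'
python3 -m pendant '{"slide":[[0,0,0],[0,0,0],[0,0,0],[0,0,0],[0,0,0],[0,0,0],[0.0113,0,0.0134],[0.0113,0,0.0134],[0.0113,0,0.0134],[0.0113,0,0.0134],[0.0113,0,0.0134],[0,0,0]],"turn":[[0,-0.14,0],[0,-0.14,0],[0,-0.14,0],[0,-0.14,0],[0,-0.14,0],[0,0,0],[0,0,0],[0,0,0],[0,0,0],[0,0,0],[0,0,0],[0,0,0]]}'
python3 - <<'E'
from h import *
T=get_image("top")[:,:,::-1]
cv2.imwrite("pics/y2.png",cv2.resize(T[105:305,275:525],(750,600),interpolation=cv2.INTER_CUBIC))
s=observe(); r=R.from_rotvec(s["orientation"]); print("bracket bottom",s["tcp_pos"]+r.apply([0,0,.072])); rel([.427,-.177,.068])
E
```

```text
clock: 14.7
tcp_pos: [0.4284, -0.1767, 0.1876]
orientation: [0.488, 3.102, -0.0]
wrist_force: [-0.4, -0.0, -0.9]
gripper_width: 0.41
gripper_force: 60.3
clock: 16.2
tcp_pos: [0.4351, -0.1601, 0.1612]
orientation: [0.403, 2.608, -0.07]
wrist_force: [-1.3, 0.3, -1.2]
gripper_width: 0.411
gripper_force: 60.3
bracket bottom [ 0.46883642 -0.16897247  0.09846975]
slide [ 0.0474 -0.0208  0.0801] turn None
```

View pics/y2.png

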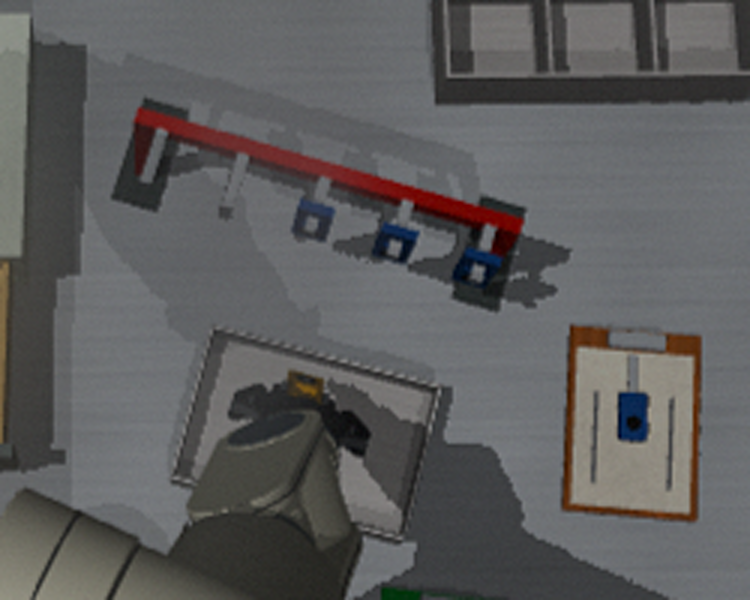

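The tilt stopped at about 29° because the wrist is close to the base, but that's enough for the bracket to tip over. The yellow bracket is over the tray floor at crop (306,385). The tray hasn't moved and the three blue brackets still hang on their hooks.

Run:
```python
from h import *
s=observe(); print(s["joint_positions"].round(3)); p=s["tcp_pos"]; rel(p+np.array([-.006,-.016,-.04])); rel(p+np.array([-.006,-.016,-.086]))
```

```text
[-0.429  0.234  2.338  0.871  0.109 -2.54 ]
slide [ 0.02   -0.018   0.0342] turn None
slide [ 0.0423 -0.0191  0.0744] turn None
```

```bash
cat >> h.py <<'E'
def ori(yawdeg,tilt,s=1):
    q=np.radians(yawdeg); y=s*np.array([-np.sin(q),np.cos(q),0]); z=np.array([0,0,-1.]); return R.from_matrix(np.c_[np.cross(y,z),y,z])*R.from_rotvec([0,tilt,0])
E
python3 - <<'E'
from h import *
s=observe(); r=R.from_rotvec(s["orientation"]); o=ori(-17.8,.35)
print((r.inv()*o).as_rotvec()); print("from target frame",o.inv().apply(np.array([.417,-.174,.161])-s["tcp_pos"]).round(4),"down unit",o.inv().apply([0,0,-1]).round(3))
E
```

```text
[0.02535911 0.85480822 0.00883532]
from target frame [ 0.0121 -0.0188  0.0049] down unit [-0.343  0.     0.939]
```

```bash
python3 -m pendant '{"slide":[[0,0,0],[0,0,0],[0,0,0],[0,0,0],[0,0,0],[0,0,0],[0,0,0],[0.012,-0.019,0.005],[0,0,0]],"turn":[[0.004,0.122,0.001],[0.004,0.122,0.001],[0.004,0.122,0.001],[0.004,0.122,0.001],[0.004,0.122,0.001],[0.004,0.122,0.001],[0.004,0.122,0.001],[0,0,0],[0,0,0]]}'
python3 - <<'E'
from h import *
s=observe(); r=R.from_rotvec(s["orientation"]); o=ori(-17.8,.35); print(s["joint_positions"].round(2))
print((r.inv()*o).as_rotvec()); print(r.inv().apply(np.array([.417,-.174,.161])-s["tcp_pos"]).round(4),r.inv().apply([0,0,-1]).round(3),s["tcp_pos"]+r.apply([0,0,.072]))
E
```

```text
clock: 17.38
tcp_pos: [0.4226, -0.166, 0.159]
orientation: [-0.417, -2.88, -0.097]
wrist_force: [0.6, 1.1, -2.2]
gripper_width: 0.409
gripper_force: 60.3
[-0.4   0.41  1.93  0.01  1.04 -1.69]
[0.02547565 0.11261234 0.02754033]
[ 0.0035 -0.0092 -0.0015] [-0.235 -0.032  0.972] [ 0.40706516 -0.15895306  0.08907609]
```

```bash
python3 -m pendant '{"slide":[[0.004,-0.009,0],[0,0,0],[-0.006,0,0.0165],[-0.006,0,0.0165],[-0.006,0,0.0165],[-0.004,0,0.011],[-0.002,0,0.0055],[0,0,0],[0,0,0]],"turn":[[0.025,0.113,0.028],[0,0,0],[0,0,0],[0,0,0],[0,0,0],[0,0,0],[0,0,0],[0,0,0],[0,0,0]]}'
python3 - <<'E'
from h import *
s=observe(); r=R.from_rotvec(s["orientation"]); print(s["tcp_pos"]+r.apply([0,0,.072]),s["joint_positions"].round(2))
E
```

```text
clock: 18.5
tcp_pos: [0.4174, -0.1733, 0.0901]
orientation: [-0.432, -2.763, -0.077]
wrist_force: [0.6, 0.2, -2.2]
gripper_width: 0.407
gripper_force: 60.3
[ 0.39393145 -0.16572824  0.022398  ] [-0.4   0.58  1.89 -0.04  1.02 -1.64]
```

Bottom edge is at 22 mm. I'll lower it about 12 mm, release to a partial opening, then retreat along the tool axis.

```bash
python3 -m pendant '{"slide":[[-0.002,0,0.0055],[-0.002,0,0.0055],[0,0,0],[0,0,0]],"turn":[[0,0,0],[0,0,0],[0,0,0],[0,0,0]]}'
python3 -m pendant '{"slide":[[0,0,0],[0,0,0],[0,0,0],[0,0,0],[0,0,0],[0,0,-0.02],[0,0,-0.04],[0,0,-0.05],[0,0,-0.05],[0,0,-0.04],[0,0,0]],"turn":[[0,0,0],[0,0,0],[0,0,0],[0,0,0],[0,0,0],[0,0,0],[0,0,0],[0,0,0],[0,0,0],[0,0,0],[0,0,0]]}' 0.6
python3 - <<'E'
from h import *
tgt([.624,-.178,.29],-17.8)
T=get_image("top")[:,:,::-1];S=get_image("scene")[:,:,::-1]
cv2.imwrite("pics/y3.png",np.vstack([cv2.resize(T[105:305,275:525],(500,400)),cv2.resize(S[220:320,170:420],(500,200))]))
E
```

```text
clock: 19.0
tcp_pos: [0.417, -0.1731, 0.078]
orientation: [-0.431, -2.762, -0.077]
wrist_force: [-0.7, 0.8, -1.6]
gripper_width: 0.405
gripper_force: 60.3
clock: 20.38
tcp_pos: [0.4844, -0.1949, 0.2688]
orientation: [-0.433, -2.768, -0.075]
wrist_force: [-0.5, 0.2, -0.5]
gripper_width: 0.6
gripper_force: 0.0
slide [-0.1132  0.0587 -0.063 ] turn [-1.000e-04 -3.429e-01  7.000e-04]
```

View pics/y3.png

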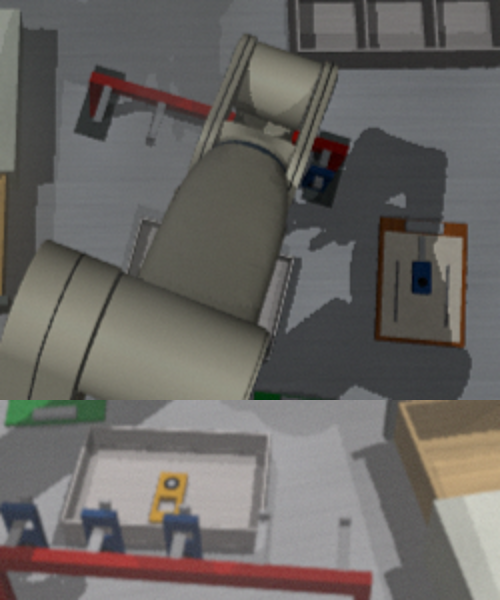

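Yellow bracket lies flat in the tray (scene crop (168,497)). Next is blue on the middle hook.

```bash
python3 -m pendant '{"slide":[[0,0,0],[0,0,0],[0,0,0],[-0.03,0.015,-0.005],[-0.032,0.015,-0.005],[-0.032,0.015,-0.005],[-0.034,0.014,-0.005],[0,0,0],[0,0,0]],"turn":[[0,-0.114,0],[0,-0.114,0],[0,-0.115,0],[0,0,0],[0,0,0],[0,0,0],[0,0,0],[0,0,0],[0,0,0]]}' 0.7
python3 -c "
from h import *
tgt([.624,-.178,.173],-17.8); print(observe()['joint_positions'].round(2))"
```

```text
clock: 21.6
tcp_pos: [0.6206, -0.1767, 0.2832]
orientation: [-0.483, -3.094, -0.003]
wrist_force: [0.3, -0.4, -0.5]
gripper_width: 0.698
gripper_force: 0.0
slide [-0.0047 -0.0003  0.1102] turn [ 0.0004 -0.0103  0.0008]
[-0.3   0.42  1.55  0.    1.18 -1.56]
```

```bash
python3 -m pendant '{"slide":[[-0.004,0,0.03],[0,0,0.03],[0,0,0.02],[0,0,0.015],[0,0,0.01],[0,0,0.005],[0,0,0],[0,0,0]],"turn":[[0,-0.010,0],[0,0,0],[0,0,0],[0,0,0],[0,0,0],[0,0,0],[0,0,0],[0,0,0]]}'
python3 -m pendant '{"slide":[[0,0,0],[0,0,0],[0,0,0],[0,0,0],[0,0,0],[0,0,0]],"turn":[[0,0,0],[0,0,0],[0,0,0],[0,0,0],[0,0,0],[0,0,0]]}' 0
```

```text
clock: 22.6
tcp_pos: [0.6266, -0.1783, 0.1758]
orientation: [0.484, 3.099, -0.0]
wrist_force: [-0.2, 0.3, -0.1]
gripper_width: 0.701
gripper_force: 0.0
clock: 23.35
tcp_pos: [0.6265, -0.1783, 0.1759]
orientation: [0.484, 3.099, -0.0]
wrist_force: [-1.3, -0.3, 5.7]
gripper_width: 0.404
gripper_force: 59.9
```

```bash
python3 -m pendant '{"slide":[[0,0,-0.007],[0,0,-0.006],[0,0,0],[0.01,0,0],[0.015,0,0],[0.02,0,0],[0.02,0,0],[0.01,0,0],[0,0,-0.03],[0,0,-0.035],[0,0,0]],"turn":[[0,0,0],[0,0,0],[0,0,0],[0,0,0],[0,0,0],[0,0,0],[0,0,0],[0,0,0],[0,0,0],[0,0,0],[0,0,0]]}'
python3 -m pendant '{"slide":[[0.0133,0.0395,0],[0.0133,0.0395,0],[0.0133,0.0395,0],[0.0133,0.0395,0],[0.0133,0.0395,0],[0.0133,0.0395,0],[0.0133,0.0395,0],[0.0133,0.0395,0],[0.0133,0.0395,0],[0.0133,0.0395,0],[0.0133,0.0395,0],[0.0133,0.0395,0]],"turn":[[0,0,0],[0,0,0],[0,0,0],[0,0,0],[0,0,0],[0,0,0],[0,0,0],[0,0,0],[0,0,0],[0,0,0],[0,0,0],[0,0,0]]}'
python3 -m pendant '{"slide":[[0,0,0],[0,0,0],[0,0,0],[0,0,0],[0,0,0],[0,0,0]],"turn":[[0,0,-0.142],[0,0,-0.142],[0,-0.117,0],[0,-0.117,0],[0,-0.116,0],[0,0,0]]}'
python3 - <<'E'
from h import *
s=observe(); r=R.from_rotvec(s["orientation"]); o=ori(-1.5,-.35); print(s["joint_positions"].round(2))
print((r.inv()*o).as_rotvec()); print(r.inv().apply(np.array([.548,.345,.24])-s["tcp_pos"]).round(4),r.inv().apply([0,0,-1]).round(3),s["tcp_pos"]+r.apply([0,0,.074]))
T=get_image("top")[:,:,::-1];S=get_image("scene")[:,:,::-1]
cv2.imwrite("pics/d1.png",np.vstack([cv2.resize(T[165:285,165:415],(500,240)),cv2.resize(S[130:305,320:570],(500,350))]))
E
```

```text
clock: 24.72
tcp_pos: [0.5559, -0.1557, 0.2557]
orientation: [0.484, 3.095, -0.001]
wrist_force: [0.3, -0.3, -1.2]
gripper_width: 0.404
gripper_force: 60.2
clock: 26.22
tcp_pos: [0.5462, 0.3458, 0.2509]
orientation: [0.485, 3.102, -0.002]
wrist_force: [0.3, -0.5, -0.9]
gripper_width: 0.409
gripper_force: 60.3
clock: 26.98
tcp_pos: [0.5446, 0.3442, 0.2506]
orientation: [0.033, 2.792, -0.01]
wrist_force: [-0.3, 0.1, -2.3]
gripper_width: 0.408
gripper_force: 60.5
[ 0.64  0.36  1.77 -0.31  0.76 -0.71]
[-0.00208309 -0.00048379  0.00277831]
[0.0004 0.0009 0.0111] [0.342 0.003 0.94 ] [0.56993048 0.34342474 0.18104009]
```

View pics/d1.png

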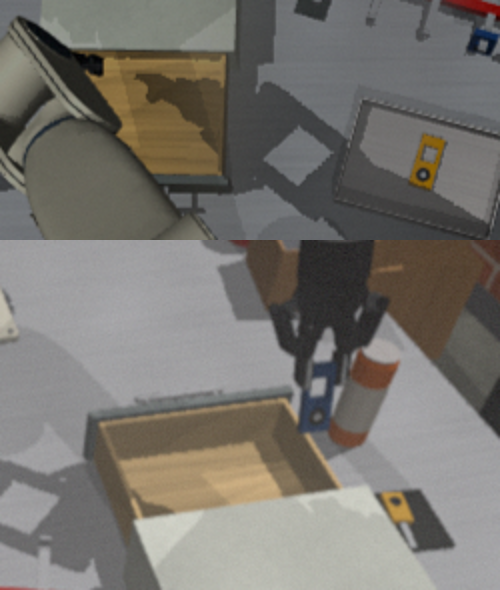

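Run:
```python
from h import *
print("top FR",w("top",(277,254),.09)); 
for p in((370,222.5),(462.5,210)): print([w("scene",p,z).round(3) for z in(.08,.095)])
# floor corner front-right of scene (crop 262,441) -> and left (140,465)
for p in((320+252/2,130+(441-240)/2),(320+125/2,130+(470-240)/2)): print("floor",[w("scene",p,z).round(3) for z in(.01,.03)])
p=(320+275/2,130+(440-240)/2)
```

```text
top FR [0.40508633 0.13286811 0.09      ]
[array([0.405, 0.144, 0.08 ]), array([0.42 , 0.138, 0.095])]
[array([0.412, 0.414, 0.08 ]), array([0.426, 0.403, 0.095])]
floor [array([0.415, 0.38 , 0.01 ]), array([0.433, 0.366, 0.03 ])]
floor [array([0.431, 0.18 , 0.01 ]), array([0.448, 0.171, 0.03 ])]
```

Blue 1 hangs in the gripper over the drawer's left part (scene crop (318,400)). The spray can at (365,395) stands clear behind it. The yellow bracket is flat in the tray.

```bash
python3 -m pendant '{"slide":[[0.0085,-0.004,0.0235],[0.0085,0,0.0235],[0.0085,0,0.0235],[0.0085,0,0.0235],[0.007,0,0.0188],[0.0034,0,0.0094],[0,0,0]],"turn":[[0,0,0],[0,0,0],[0,0,0],[0,0,0],[0,0,0],[0,0,0],[0,0,0]]}'
python3 -m pendant '{"slide":[[0.0017,0,0.0047],[0.0017,0,0.0047],[0,0,0]],"turn":[[0,0,0],[0,0,0],[0,0,0]]}'
python3 -c "
from h import *
s=observe(); r=R.from_rotvec(s['orientation']); print(s['tcp_pos']+r.apply([0,0,.074]),s['joint_positions'].round(2))"
```

```text
clock: 27.95
tcp_pos: [0.5477, 0.3406, 0.1219]
orientation: [0.036, 2.789, -0.008]
wrist_force: [0.2, 0.2, -1.3]
gripper_width: 0.406
gripper_force: 60.5
clock: 28.32
tcp_pos: [0.5476, 0.3407, 0.1125]
orientation: [0.036, 2.788, -0.007]
wrist_force: [0.0, -0.6, -1.8]
gripper_width: 0.406
gripper_force: 60.5
[0.57315062 0.33999263 0.0430609 ] [ 0.63  0.56  1.85 -0.46  0.5  -0.53]
```

Bottom edge is now 43 mm up. I'll lower in small steps and watch the force.

```bash
python3 -m pendant '{"slide":[[0.001,0,0.0028],[0.001,0,0.0028],[0.001,0,0.0028],[0,0,0]],"turn":[[0,0,0],[0,0,0],[0,0,0],[0,0,0]]}' | grep -E "tcp|wrist"
python3 -m pendant '{"slide":[[0.0014,0,0.0038],[0,0,0]],"turn":[[0,0,0],[0,0,0]]}' | grep -E "tcp|wrist"
```

```text
tcp_pos: [0.5476, 0.3406, 0.1033]
wrist_force: [-0.2, 0.1, -1.3]
tcp_pos: [0.5476, 0.3406, 0.0992]
wrist_force: [-0.1, -0.6, -0.8]
```

```bash
python3 -m pendant '{"slide":[[0.0014,0,0.0038],[0,0,0]],"turn":[[0,0,0],[0,0,0]]}' | grep -E "tcp|wrist"
python3 -m pendant '{"slide":[[0,0,0],[0,0,0],[0,0,0],[0,0,0],[0,0,0],[0.003,0,-0.02],[0,0,-0.03],[0,0,-0.04],[0,0,-0.045],[0,0,-0.045],[0,0,0]],"turn":[[0,0,0],[0,0,0],[0,0,0],[0,0,0],[0,0,0],[0,0,0],[0,0,0],[0,0,0],[0,0,0],[0,0,0],[0,0,0]]}' 0.6
python3 - <<'E'
from h import *
s=observe(); r=R.from_rotvec(s["orientation"]); o=ori(-17.8,0); print((r.inv()*o).as_rotvec().round(3),o.inv().apply(np.array([.5957,-.256,.27])-s["tcp_pos"]).round(4),s["joint_positions"].round(2))
T=get_image("top")[:,:,::-1];S=get_image("scene")[:,:,::-1]
cv2.imwrite("pics/d2.png",np.vstack([cv2.resize(T[165:285,165:415],(500,240)),cv2.resize(S[130:305,320:570],(500,350))]))
E
```

```text
tcp_pos: [0.5476, 0.3406, 0.0951]
wrist_force: [-0.2, -0.4, -2.1]
clock: 30.7
tcp_pos: [0.4828, 0.3439, 0.2683]
orientation: [0.036, 2.782, 0.001]
wrist_force: [-0.2, -0.0, -0.5]
gripper_width: 0.597
gripper_force: 0.0
[0.056 0.356 0.282] [-0.2909 -0.5366 -0.0017] [ 0.71  0.26  1.87 -0.34  0.77 -0.62]
```

View pics/d2.png

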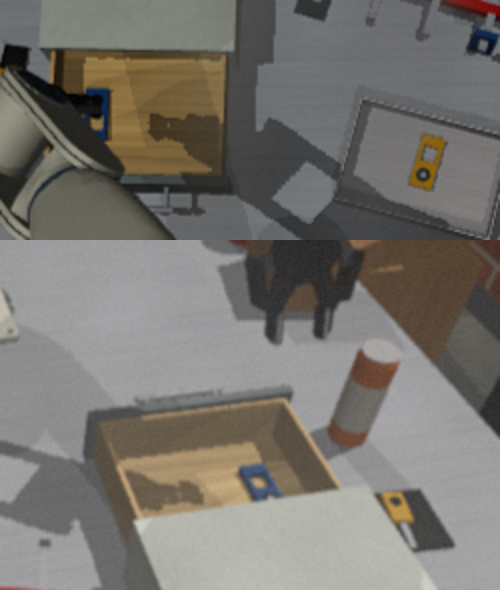

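Blue 1 lies flat in the drawer (scene crop (262,482)). Next, the second blue.

```bash
python3 -m pendant '{"slide":[[0,0,0],[0,0,0],[0,0,0],[0,0,0]],"turn":[[0.019,0.119,0.094],[0.019,0.119,0.094],[0.018,0.118,0.094],[0,0,0]]}' 0.7 | grep tcp
python3 -m pendant '{"slide":[[-0.0243,-0.0447,0],[-0.0243,-0.0447,0],[-0.0243,-0.0447,0],[-0.0243,-0.0447,0],[-0.0243,-0.0447,0],[-0.0243,-0.0447,0],[-0.0243,-0.0447,0],[-0.0243,-0.0447,0],[-0.0243,-0.0447,0],[-0.0243,-0.0447,0],[-0.0243,-0.0447,0],[-0.0236,-0.0447,0]],"turn":[[0,0,0],[0,0,0],[0,0,0],[0,0,0],[0,0,0],[0,0,0],[0,0,0],[0,0,0],[0,0,0],[0,0,0],[0,0,0],[0,0,0]]}'|grep tcp
python3 -m pendant '{"slide":[[0,0,0],[0,0,0]],"turn":[[0,0,0],[0,0,0]]}'|grep -E "clock|tcp"
python3 -c "
from h import *
tgt([.596,-.257,.173],-17.8); print(observe()['joint_positions'].round(2))"
```

```text
tcp_pos: [0.4837, 0.3417, 0.2617]
tcp_pos: [0.5941, -0.2584, 0.2646]
clock: 33.05
tcp_pos: [0.5939, -0.2565, 0.2646]
slide [-0.0027  0.0008  0.0916] turn [-0.0071 -0.0055 -0.0007]
[-0.42  0.44  1.56 -0.01  1.14 -1.68]
```

```bash
python3 -m pendant '{"slide":[[-0.003,0.0005,0.03],[0,0,0.025],[0,0,0.015],[0,0,0.012],[0,0,0.008],[0,0,0],[0,0,0]],"turn":[[-0.007,-0.006,0],[0,0,0],[0,0,0],[0,0,0],[0,0,0],[0,0,0],[0,0,0]]}'
python3 -m pendant '{"slide":[[0,0,0],[0,0,0],[0,0,0],[0,0,0],[0,0,0],[0,0,0]],"turn":[[0,0,0],[0,0,0],[0,0,0],[0,0,0],[0,0,0],[0,0,0]]}' 0
```

```text
clock: 33.92
tcp_pos: [0.5982, -0.2582, 0.1764]
orientation: [0.488, 3.1, -0.0]
wrist_force: [-0.6, -0.3, 0.3]
gripper_width: 0.7
gripper_force: 0.0
clock: 34.67
tcp_pos: [0.5982, -0.2582, 0.1766]
orientation: [0.488, 3.1, -0.001]
wrist_force: [-1.2, 0.4, 6.2]
gripper_width: 0.405
gripper_force: 60.0
```

```bash
python3 -m pendant '{"slide":[[0,0,-0.007],[0,0,-0.006],[0,0,0],[0.01,0,0],[0.015,0,0],[0.02,0,0],[0.02,0,0],[0.01,0,0],[0,0,-0.03],[0,0,-0.035],[0,0,0]],"turn":[[0,0,0],[0,0,0],[0,0,0],[0,0,0],[0,0,0],[0,0,0],[0,0,0],[0,0,0],[0,0,0],[0,0,0],[0,0,0]]}'
python3 -m pendant '{"slide":[[0.011,0.04,0],[0.011,0.04,0],[0.011,0.04,0],[0.011,0.04,0],[0.011,0.04,0],[0.011,0.04,0],[0.011,0.04,0],[0.011,0.04,0],[0.011,0.04,0],[0.011,0.04,0],[0.011,0.04,0],[0.011,0.04,0]],"turn":[[0,0,0],[0,0,0],[0,0,0],[0,0,0],[0,0,0],[0,0,0],[0,0,0],[0,0,0],[0,0,0],[0,0,0],[0,0,0],[0,0,0]]}'
python3 -m pendant '{"slide":[[0,0,0],[0,0,0],[0,0,0],[0,0,0],[0,0,0],[0,0,0]],"turn":[[0,0,-0.142],[0,0,-0.142],[0,-0.117,0],[0,-0.117,0],[0,-0.116,0],[0,0,0]]}'
cat >> h.py <<'E'
def st(P):
    s=observe(); r=R.from_rotvec(s["orientation"]); o=ori(-1.5,-.35)
    print("turn",(r.inv()*o).as_rotvec().round(4),"slide",r.inv().apply(np.array(P)-s["tcp_pos"]).round(4),"down",r.inv().apply([0,0,-1]).round(3),"bottom",(s["tcp_pos"]+r.apply([0,0,.074])).round(4),s["gripper_width"],s["gripper_force"])
    for n in("top","scene"):
        hsv=cv2.cvtColor(get_image(n)[:,:,::-1],cv2.COLOR_BGR2HSV)
        for nm,lo,hi in(("blue",(105,120,30),(125,255,255)),("yel",(15,200,100),(32,255,255))):
            k,l,a,ce=cv2.connectedComponentsWithStats(cv2.inRange(hsv,lo,hi)); print(n,nm,[(ce[i].round(1).tolist(),int(a[i][4])) for i in range(1,k) if 25<a[i][4]<600])
E
python3 -c "
from h import *
st([.548,.262,.122])"
```

```text
clock: 36.05
tcp_pos: [0.5276, -0.2356, 0.2564]
orientation: [0.487, 3.096, -0.002]
wrist_force: [0.3, -0.2, -0.4]
gripper_width: 0.411
gripper_force: 60.0
clock: 37.55
tcp_pos: [0.5472, 0.2635, 0.252]
orientation: [0.488, 3.103, -0.002]
wrist_force: [-0.1, -0.5, -2.3]
gripper_width: 0.407
gripper_force: 60.1
clock: 38.3
tcp_pos: [0.5455, 0.262, 0.2517]
orientation: [0.036, 2.793, -0.01]
wrist_force: [0.2, -0.1, -1.8]
gripper_width: 0.409
gripper_force: 60.3
turn [-0.0022 -0.0019  0.0005] slide [0.0419 0.0004 0.1227] down [0.341 0.002 0.94 ] bottom [0.5707 0.2612 0.1821] 0.40938916507034984 60.29754236340523
top blue [([636.7, 113.8], 90), ([433.3, 192.3], 89), ([485.3, 243.1], 131)]
top yel [([160.4, 205.4], 109), ([379.7, 241.8], 114)]
scene blue [([99.6, 3.1], 503)]
scene yel []
```

```bash
python3 -m pendant '{"slide":[[0.009,0,0.0235],[0.0085,0,0.0235],[0.0085,0,0.0235],[0.0085,0,0.0235],[0.007,0,0.0188],[0.0034,0,0.0094],[0.0034,0,0.0094],[0,0,0]],"turn":[[0,0,0],[0,0,0],[0,0,0],[0,0,0],[0,0,0],[0,0,0],[0,0,0],[0,0,0]]}'
python3 -m pendant '{"slide":[[0.0014,0,0.0038],[0.0014,0,0.0038],[0.0014,0,0.0038],[0.0012,0,0.003],[0,0,0]],"turn":[[0,0,0],[0,0,0],[0,0,0],[0,0,0],[0,0,0]]}'
```

```text
clock: 39.4
tcp_pos: [0.5481, 0.2623, 0.1129]
orientation: [0.039, 2.79, -0.008]
wrist_force: [-0.1, 0.5, -1.0]
gripper_width: 0.405
gripper_force: 60.3
clock: 40.02
tcp_pos: [0.5478, 0.2624, 0.0976]
orientation: [0.039, 2.79, -0.008]
wrist_force: [-0.6, 0.1, -0.2]
gripper_width: 0.406
gripper_force: 60.3
```

```bash
python3 -m pendant '{"slide":[[0.001,0,0.0025],[0,0,0],[0,0,0]],"turn":[[0,0,0],[0,0,0],[0,0,0]]}' | grep -E "tcp|wrist"
python3 -m pendant '{"slide":[[0,0,0],[0,0,0],[0,0,0],[0,0,0],[0,0,0],[0.003,0,-0.02],[0,0,-0.03],[0,0,-0.04],[0,0,-0.045],[0,0,-0.045],[0,0,0]],"turn":[[0,0,0],[0,0,0],[0,0,0],[0,0,0],[0,0,0],[0,0,0],[0,0,0],[0,0,0],[0,0,0],[0,0,0],[0,0,0]]}' 0.6
python3 - <<'E'
from h import *
st([0,0,0])
s=observe(); r=R.from_rotvec(s["orientation"]); o=ori(-17.8,0); print((r.inv()*o).as_rotvec().round(3),o.inv().apply(np.array([.5665,-.339,.27])-s["tcp_pos"]).round(4),w("top",(433.3,192.3),.165))
E
```

```text
tcp_pos: [0.5479, 0.2625, 0.0953]
wrist_force: [0.0, -0.5, -1.5]
clock: 41.78
tcp_pos: [0.4837, 0.2654, 0.2668]
orientation: [0.039, 2.784, -0.002]
wrist_force: [0.2, 0.1, 0.1]
gripper_width: 0.601
gripper_force: 0.0
turn [ 0.003   0.0076 -0.0023] slide [ 0.5392 -0.2795  0.0823] down [ 0.35  -0.004  0.937] bottom [0.5096 0.2649 0.1975] 0.6012685876612728 0.0
top blue [([636.7, 114.1], 86), ([433.3, 192.1], 89), ([238.2, 209.2], 35), ([485.4, 243.1], 133)]
top yel [([160.4, 205.4], 109), ([378.4, 245.7], 159)]
scene blue [([99.7, 3.1], 499), ([99.3, 123.1], 26)]
scene yel []
[0.05 0.35 0.28] [-0.264  -0.5489 -0.0066] [ 0.57267391 -0.33569627  0.165     ]
```

```bash
python3 -m pendant '{"slide":[[0,0,0],[0,0,0],[0,0,0],[0,0,0]],"turn":[[0.017,0.117,0.094],[0.017,0.117,0.093],[0.016,0.116,0.093],[0,0,0]]}' 0.7 | grep tcp
python3 -m pendant '{"slide":[[-0.022,-0.0457,0],[-0.022,-0.0457,0],[-0.022,-0.0457,0],[-0.022,-0.0457,0],[-0.022,-0.0457,0],[-0.022,-0.0457,0],[-0.022,-0.0457,0],[-0.022,-0.0457,0],[-0.022,-0.0457,0],[-0.022,-0.0457,0],[-0.022,-0.0457,0],[-0.022,-0.0457,0]],"turn":[[0,0,0],[0,0,0],[0,0,0],[0,0,0],[0,0,0],[0,0,0],[0,0,0],[0,0,0],[0,0,0],[0,0,0],[0,0,0],[0,0,0]]}'|grep tcp
python3 -m pendant '{"slide":[[0,0,0],[0,0,0]],"turn":[[0,0,0],[0,0,0]]}'|grep -E "clock|tcp"
python3 -c "
from h import *
tgt([.568,-.339,.173],-17.8); print(observe()['joint_positions'].round(2))"
```

```text
tcp_pos: [0.4841, 0.2636, 0.2613]
tcp_pos: [0.5658, -0.3397, 0.2619]
clock: 44.12
tcp_pos: [0.5656, -0.3378, 0.262]
slide [-0.0029 -0.0004  0.089 ] turn [-0.0007 -0.0019  0.0002]
[-0.56  0.46  1.54 -0.    1.15 -1.82]
```

```bash
python3 -m pendant '{"slide":[[-0.003,0,0.03],[0,0,0.025],[0,0,0.015],[0,0,0.012],[0,0,0.006],[0,0,0],[0,0,0]],"turn":[[0,-0.002,0],[0,0,0],[0,0,0],[0,0,0],[0,0,0],[0,0,0],[0,0,0]]}'
python3 -m pendant '{"slide":[[0,0,0],[0,0,0],[0,0,0],[0,0,0],[0,0,0],[0,0,0]],"turn":[[0,0,0],[0,0,0],[0,0,0],[0,0,0],[0,0,0],[0,0,0]]}' 0
```

```text
clock: 45.0
tcp_pos: [0.5697, -0.3399, 0.1761]
orientation: [0.486, 3.101, -0.002]
wrist_force: [-0.3, 0.6, 0.2]
gripper_width: 0.7
gripper_force: 0.0
clock: 45.75
tcp_pos: [0.5697, -0.3399, 0.1762]
orientation: [0.486, 3.101, -0.002]
wrist_force: [-1.2, -0.1, 6.0]
gripper_width: 0.408
gripper_force: 59.9
```

```bash
python3 -m pendant '{"slide":[[0,0,-0.007],[0,0,-0.006],[0,0,0],[0.01,0,0],[0.015,0,0],[0.02,0,0],[0.02,0,0],[0.01,0,0],[0,0,-0.03],[0,0,-0.035],[0,0,0]],"turn":[[0,0,0],[0,0,0],[0,0,0],[0,0,0],[0,0,0],[0,0,0],[0,0,0],[0,0,0],[0,0,0],[0,0,0],[0,0,0]]}'
python3 -m pendant '{"slide":[[0.0089,0.0413,0],[0.0089,0.0413,0],[0.0089,0.0413,0],[0.0089,0.0413,0],[0.0089,0.0413,0],[0.0089,0.0413,0],[0.0089,0.0413,0],[0.0089,0.0413,0],[0.0089,0.0413,0],[0.0089,0.0413,0],[0.0089,0.0413,0],[0.0089,0.0413,0]],"turn":[[0,0,0],[0,0,0],[0,0,0],[0,0,0],[0,0,0],[0,0,0],[0,0,0],[0,0,0],[0,0,0],[0,0,0],[0,0,0],[0,0,0]]}'
python3 -m pendant '{"slide":[[0,0,0],[0,0,0],[0,0,0],[0,0,0],[0,0,0],[0,0,0]],"turn":[[0,0,-0.142],[0,0,-0.142],[0,-0.117,0],[0,-0.117,0],[0,-0.116,0],[0,0,0]]}'
python3 -c "
from h import *
st([.548,.188,.122])"
```

```text
clock: 47.12
tcp_pos: [0.4991, -0.3175, 0.2561]
orientation: [0.486, 3.096, -0.005]
wrist_force: [0.3, 0.4, -1.6]
gripper_width: 0.41
gripper_force: 60.0
clock: 48.62
tcp_pos: [0.5472, 0.1891, 0.2515]
orientation: [0.487, 3.103, -0.002]
wrist_force: [0.4, 0.2, -1.4]
gripper_width: 0.404
gripper_force: 60.2
clock: 49.38
tcp_pos: [0.5453, 0.1875, 0.251]
orientation: [0.036, 2.794, -0.01]
wrist_force: [0.1, -0.4, -1.6]
gripper_width: 0.407
gripper_force: 60.3
turn [-0.0022 -0.0025  0.0011] slide [0.0414 0.0008 0.1222] down [0.341 0.002 0.94 ] bottom [0.5705 0.1867 0.1815] 0.406752569833249 60.334909558296204
top blue [([636.7, 113.4], 89), ([209.7, 225.2], 92), ([485.4, 243.1], 132)]
top yel [([160.4, 205.4], 109)]
scene blue [([99.7, 3.1], 501), ([176.0, 60.1], 31)]
scene yel []
```

```bash
python3 -m pendant '{"slide":[[0.009,0,0.0235],[0.0085,0,0.0235],[0.0085,0,0.0235],[0.0085,0,0.0235],[0.007,0,0.0188],[0.0034,0,0.0094],[0.0034,0,0.0094],[0,0,0]],"turn":[[0,0,0],[0,0,0],[0,0,0],[0,0,0],[0,0,0],[0,0,0],[0,0,0],[0,0,0]]}'
python3 -m pendant '{"slide":[[0.0014,0,0.0038],[0.0014,0,0.0038],[0.0014,0,0.0038],[0.0014,0,0.0038],[0.0007,0,0.0018],[0,0,0]],"turn":[[0,0,0],[0,0,0],[0,0,0],[0,0,0],[0,0,0],[0,0,0]]}'
```

```text
clock: 50.48
tcp_pos: [0.548, 0.1877, 0.1122]
orientation: [0.038, 2.79, -0.009]
wrist_force: [-0.9, 0.1, -1.4]
gripper_width: 0.406
gripper_force: 60.3
clock: 51.22
tcp_pos: [0.5477, 0.1878, 0.0943]
orientation: [0.038, 2.79, -0.008]
wrist_force: [1.1, -0.2, -1.5]
gripper_width: 0.407
gripper_force: 60.3
```

```bash
python3 -m pendant '{"slide":[[0,0,0],[0,0,0],[0,0,0],[0,0,0],[0,0,0],[0.003,0,-0.02],[0,0,-0.03],[0,0,-0.04],[0,0,-0.045],[0,0,-0.045],[0,0,0]],"turn":[[0,0,0],[0,0,0],[0,0,0],[0,0,0],[0,0,0],[0,0,0],[0,0,0],[0,0,0],[0,0,0],[0,0,0],[0,0,0]]}' 0.6
python3 - <<'E'
from h import *
s=observe(); r=R.from_rotvec(s["orientation"]); y=np.array([np.cos(-.025),np.sin(-.025),0]);z=np.array([0,0,-1.]); o=R.from_matrix(np.c_[np.cross(y,z),y,z])
print("untilt",(r.inv()*ori(-1.5,0)).as_rotvec().round(3),"yaw",(ori(-1.5,0).inv()*o).as_rotvec().round(3),o.inv().apply(np.array([.362,.275,.26])-s["tcp_pos"]).round(4))
T=get_image("top")[:,:,::-1];S=get_image("scene")[:,:,::-1]
cv2.imwrite("pics/d3.png",np.vstack([cv2.resize(T[165:285,165:455],(580,240)),cv2.resize(S[130:305,160:570],(820,350))[:,240:]]))
E
```

```text
clock: 52.6
tcp_pos: [0.4839, 0.1905, 0.266]
orientation: [0.037, 2.784, -0.004]
wrist_force: [-0.1, -1.1, -0.5]
gripper_width: 0.599
gripper_force: 0.0
untilt [ 0.002  0.358 -0.001] yaw [0.   0.   1.57] [ 0.0814 -0.124   0.006 ]
```

View pics/d3.png

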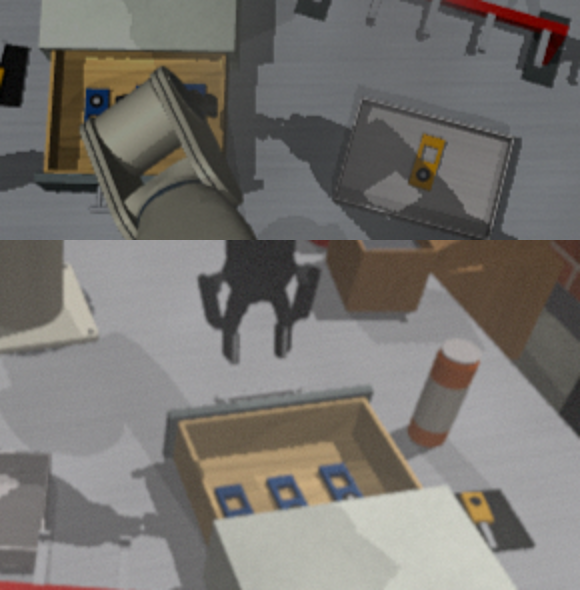

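All three blue brackets lie flat in the drawer (scene crop (235,500), (285,490) and (338,480)). The yellow one is in the tray at (428,162), and the can and keys are undisturbed. Next I'll regrip the handle and push the drawer home.

```bash
python3 -m pendant '{"slide":[[0,0,0],[0,0,0],[0,0,0],[0,0,0],[0,0,0],[0,0,0],[0,0,0],[0,0,0],[0,0,0],[0,0,0],[0,0,0],[0,0,0]],"turn":[[0,0.119,0],[0,0.119,0],[0,0.119,0],[0,0,0],[0,0,0.174],[0,0,0.174],[0,0,0.174],[0,0,0.174],[0,0,0.174],[0,0,0.174],[0,0,0.174],[0,0,0.174]]}' 0.33 | grep tcp
python3 -m pendant '{"slide":[[0,0,0],[0.02,-0.031,0],[0.02,-0.031,0],[0.02,-0.031,0],[0.02,-0.031,0],[0,0,0],[0,0,0]],"turn":[[0,0,0.178],[0,0,0],[0,0,0],[0,0,0],[0,0,0],[0,0,0],[0,0,0]]}'
python3 - <<'E'
from h import *
s=observe(); r=R.from_rotvec(s["orientation"]); y=np.array([np.cos(-.025),np.sin(-.025),0]);z=np.array([0,0,-1.]); o=R.from_matrix(np.c_[np.cross(y,z),y,z]); rel([.362,.275,.072],o);print(s["joint_positions"].round(2))
E
```

```text
tcp_pos: [0.482, 0.1893, 0.2611]
clock: 55.08
tcp_pos: [0.3609, 0.2727, 0.2625]
orientation: [-2.248, -2.191, 0.007]
wrist_force: [0.2, 0.2, 0.4]
gripper_width: 0.332
gripper_force: 0.0
slide [0.0027 0.0019 0.1904] turn [-0.0045  0.0015 -0.0006]
[0.62 0.15 1.98 0.   1.02 0.64]
```

```bash
python3 -m pendant '{"slide":[[0.003,0.001,0.04],[0,0,0.04],[0,0,0.04],[0,0,0.025],[0,0,0],[0,0,0.015],[0,0,0.015],[0,0,0.015],[0,0,0],[0,0,0]],"turn":[[-0.0045,0.0015,0],[0,0,0],[0,0,0],[0,0,0],[0,0,0],[0,0,0],[0,0,0],[0,0,0],[0,0,0],[0,0,0]]}'
```

```text
clock: 56.32
tcp_pos: [0.3627, 0.2763, 0.0731]
orientation: [-2.25, -2.192, -0.003]
wrist_force: [1.1, -2.2, 6.1]
gripper_width: 0.33
gripper_force: 2.4
```

```bash
python3 -m pendant '{"slide":[[0,0,0],[0,0,0],[0,0,0],[0,0,0],[0,0,0],[0,0,0]],"turn":[[0,0,0],[0,0,0],[0,0,0],[0,0,0],[0,0,0],[0,0,0]]}' 0
```

```text
clock: 57.08
tcp_pos: [0.362, 0.2761, 0.0729]
orientation: [-2.25, -2.191, -0.0]
wrist_force: [0.8, 1.3, -0.8]
gripper_width: 0.102
gripper_force: 58.4
```

Bar is gripped again at the same width. Next I'll push in along the drawer axis.

```bash
python3 -m pendant '{"slide":[[0,0.005,0],[0,0.01,0],[0,0.015,0],[0,0.015,0],[0,0.015,0],[0,0.015,0],[0,0.015,0],[0,0.015,0],[0,0.015,0],[0,0.015,0],[0,0.015,0],[0,0,0]],"turn":[[0,0,0],[0,0,0],[0,0,0],[0,0,0],[0,0,0],[0,0,0],[0,0,0],[0,0,0],[0,0,0],[0,0,0],[0,0,0],[0,0,0]]}'
python3 -m pendant '{"slide":[[0,0.01,0],[0,0.008,0],[0,0.004,0],[0,0.004,0],[0,0,0]],"turn":[[0,0,0],[0,0,0],[0,0,0],[0,0,0],[0,0,0]]}'
```

```text
clock: 58.58
tcp_pos: [0.5138, 0.2717, 0.0729]
orientation: [2.251, 2.191, 0.002]
wrist_force: [1.3, -2.8, 1.1]
gripper_width: 0.103
gripper_force: 60.0
clock: 59.2
tcp_pos: [0.5387, 0.271, 0.0729]
orientation: [-2.25, -2.192, -0.0]
wrist_force: [-0.4, -5.5, 1.4]
gripper_width: 0.1
gripper_force: 60.0
```

```bash
for i in 1 2; do python3 -m pendant '{"slide":[[0,0.003,0],[0,0.003,0],[0,0,0]],"turn":[[0,0,0],[0,0,0],[0,0,0]]}' | grep -E "tcp|wrist"; done
```

```text
tcp_pos: [0.5445, 0.2708, 0.0729]
wrist_force: [1.3, -4.8, 1.1]
tcp_pos: [0.5505, 0.2706, 0.073]
wrist_force: [0.0, -5.3, 2.9]
```

```bash
for i in 1 2; do python3 -m pendant '{"slide":[[0,0.002,0],[0,0.002,0],[0,0,0]],"turn":[[0,0,0],[0,0,0],[0,0,0]]}' | grep -E "tcp|wrist|gripper"; done
```

```text
tcp_pos: [0.5532, 0.2706, 0.0729]
wrist_force: [-4.3, -6.0, 5.6]
gripper_width: 0.101
gripper_force: 60.5
tcp_pos: [0.5533, 0.2705, 0.0728]
wrist_force: [-18.4, -1.9, 17.0]
gripper_width: 0.103
gripper_force: 61.8
```

Stopped at x = 0.553 with the force rising, so the drawer is home. I'll take the wind-up off, release and rise.

```bash
python3 -m pendant '{"slide":[[0,-0.003,0],[0,0,0]],"turn":[[0,0,0],[0,0,0]]}' | grep -E "tcp|wrist"
python3 -m pendant '{"slide":[[0,0,0],[0,0,0],[0,0,0],[0,0,0],[0,0,-0.005],[0,0,-0.02],[0,0,-0.04],[0,0,-0.05],[0,0,-0.05],[0,0,-0.03],[0,0,0]],"turn":[[0,0,0],[0,0,0],[0,0,0],[0,0,0],[0,0,0],[0,0,0],[0,0,0],[0,0,0],[0,0,0],[0,0,0],[0,0,0]]}' 0.3
python3 -m pendant '{"slide":[[0,-0.04,0],[0,-0.04,0],[0,-0.04,0],[0,-0.04,0],[0,0,0],[0,0,0]],"turn":[[0,0,0],[0,0,0],[0,0,0],[0,0,0],[0,0,0],[0,0,0]]}'
python3 - <<'E'
from h import *
T=get_image("top")[:,:,::-1];S=get_image("scene")[:,:,::-1]
cv2.imwrite("pics/f.png",np.vstack([cv2.resize(T[85:285,125:525],(760,380)),cv2.resize(S[195:300,145:525],(760,210))]))
E
```

```text
tcp_pos: [0.5532, 0.2706, 0.0729]
wrist_force: [-8.2, -3.7, 8.4]
clock: 62.32
tcp_pos: [0.5569, 0.2714, 0.2726]
orientation: [2.249, 2.19, 0.012]
wrist_force: [-0.4, -0.7, 0.1]
gripper_width: 0.298
gripper_force: 0.0
clock: 63.08
tcp_pos: [0.3955, 0.2751, 0.2681]
orientation: [-2.25, -2.192, -0.001]
wrist_force: [0.1, 1.0, 0.3]
gripper_width: 0.299
gripper_force: 0.0
```

View pics/f.png

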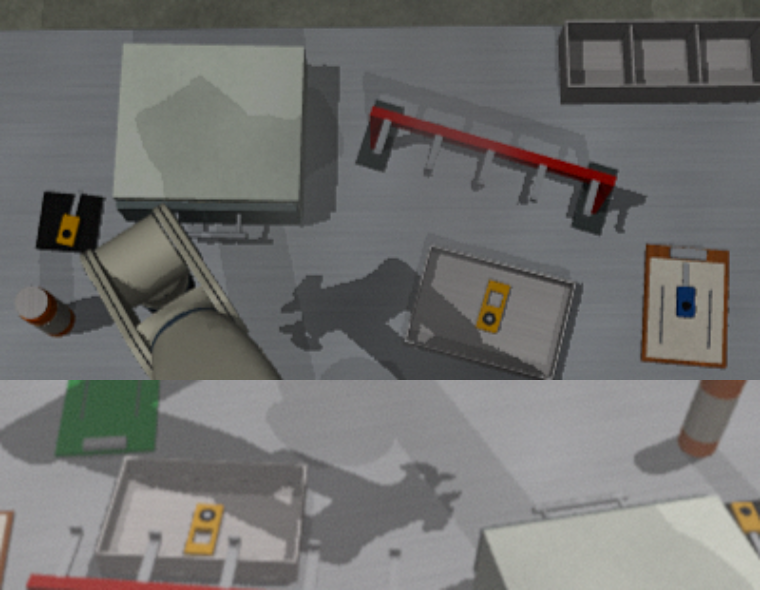

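The drawer is home, its grey front tight against the cabinet at (205,208). The rack is empty, yellow is in the tray at (494,307) and the keys and can are in place.

```bash
python3 -c "
from workcell import *
print(finish_job())"
```

```text
the job is handed in; nothing more can be done
None
```

The job is handed in: the three blue brackets are in the closed drawer, the one yellow bracket is in the returns tray, and the keys, wrench and spray can were not touched; no verdict came back.

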